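# Hang the bottle opener on the snap hook in the low cupboard

## Robot

A 6-joint arm with a two-finger parallel gripper is mounted at the origin on a cart in front of the work surface, level with it; the furniture and walls round the work are solid. World frame = base frame: x ahead of the robot, y to its left, z up, the work surface at z = 0. Lengths are in mm, angles in degrees, forces in N, time in s.
With the tool pointing down it reaches from about 300 to 850 mm from the base axis. Payload 4.2 kg.
Tool frame: the origin (TCP) lies at the very end of the fingers, on their centre line; the grasp point (between the pads) lies 19 mm behind it (env.tcp_to_grasp is the distance from the TCP to the grasp point, in mm); z points along the fingers, y is the line along which they close (so a half turn about z gives the same grasp; the last joint's range is limited). The gripper opens to 91 mm and grips with 3 to 60 N. Pads are 32 mm wide; open, the fingers measure 118 mm over their backs; the gripper's body (76 mm by 178 mm) begins 60 mm behind the grasp point.
Start: joints at [-69.729, 18.312, 89.639, -0, 72.044, -1.146], TCP at [209.969, -535.31, 213.976] pointing down, gripper open.
Joint ranges: [-177.97, 177.97], [-48.28, 115.42], [12.27, 149.76], [-77.06, 257.06], [2.81, 150.46], [-146.56, 146.56]. Speed limits (degrees/s): [147.25, 147.25, 180, 180, 180, 180].

## Interface

Orientations are given as [roll, pitch, yaw] about the fixed x, y, z axes, in that order (R = Rz(yaw) Ry(pitch) Rx(roll)).
In Python, from workcell import env gives the robot as it stands.
- The arm moves only by the tool move_arm, never from a script. Its argument "plan" is a list of rows, each a list of 3 entries, a list of its own where there are three numbers: the shift along the world's x, y, z in cm, then the turn about the world's z in degrees, then the closure, from 0 (fully open) to 1 (shut). In form: [[[x, y, z], turn, claw], ...]. A call has 1 to 5 rows; each row shifts and turns the commanded pose from where the row before left it; what a row does not reach is not made up. A row lasts 1/10 s, in which the tool goes at most 50 mm and 8.59 degrees, less where a joint would pass 70% of its speed; a pose out of reach is approached as far as the arm can. A call is refused whole if a number of a shift passes 5 or a number of a turn 8.59, either way. A call with a gripper value outside its range is refused whole. The fingers move at their own pace and stop on an object; "squeeze" is the grip in N (left out, the last holds). Time passes only in rows, so rows that do not move let the fingers close. It gives the time, the measured TCP pose, the force, the opening and the grip force at its end, in the units of the state.
- env.state(): the state, without advancing time (a new reading comes with each control period).
- env.grab_frame(name): name is "side" or "top" or "wrist"; returns a dict with "frame" (400x640x3 uint8, red, green, blue), "z_map" (400x640 float32, mm along the optical axis (not along the pixel's ray), 0 where there is no reading), "fovy" (degrees; the focal length in pixels is half the picture's height over the tangent of half this angle, whatever the lens; pixels are square), "cx", "cy" (the principal point, pixels), "D" ([k1, k2, p1, p2, k3] as OpenCV has them; the pictures are not rectified), "position" and "orientation" of the camera in the world. Camera axes: x right, y down, z forward; pixel columns grow to the right and rows downward; lengths in mm; the calibration is good to about 2 mm. A picture is of the moment at which its call begins.
- env.job_done(): hands the job in; it is judged then, once.
Trained networks look in a picture, given as the dict that the camera call returned (one of the last four; its "shot" number tells which), for a name from the list of things; names that differ only in an ending like _2 or _b are one class to them, and where a whole thing is asked for, a point or a joint stands for the part that bears it (a point fixed in the world has none). Each returns a list of dicts, best first, with "score" (0 to 1); they miss things now and then, are a little off and sometimes report something else, mostly with a low value. They report only what shows in the picture. A call takes as long as a camera call. They do not tell look-alikes from the thing itself.
- env.search_frame(picture, label): "point" ([column, row] in pixels, amid what is visible of it).
- env.landmark_of(picture, label): "point" ([column, row] in pixels: a listed point, or the origin of a listed thing).
The state is a dict: "time_s": time; "qpos": joint angles; "qvel": joint speeds; "effort": joint torques, N m; "ee_pos": TCP position; "ee_rot": TCP orientation; "force": force on the tool from outside, world axes, zero at the start; "torque": the same for the moment, N m; "gripper_width": finger opening in mm; "gripper_force": force on a finger pad.
Only numpy, scipy, OpenCV 4.12 (cv2) and the standard library are available. Lean on these libraries where they do the work, as an engineer would, in place of code of your own. Each camera call takes 0.05 s, during which the arm holds its last target. There are 200 camera calls.

## Task

Pick up the blue-handled bottle opener and hang it by its steel ring on the hook deep inside the low wooden cupboard: bring it in slanted under the roof, ring end up, and press the ring down past the hook's spring catch until it snaps in. Press gently, with less than 10 N, then let go so that the opener hangs free inside the cupboard, and leave the mug, the timer, the lemon and the two spice jars where they stand.

Things in the scene. Friction and masses are not known exactly. Their poses are not given: they have to be found in the camera images.
- opener: Bottle opener, about 90 g, lying on the worktop. Blue handle 100 long x 26 wide x 20 high; steel shank of 10 diameter and a closed steel ring at one end. Origin: underside, middle of the handle; its x runs along the handle to the ring, z up. The handle spans x = -50 to +50; the tail is x = -50. Mid-height of handle, shank and ring is z = +10. Grip it firmly: it can turn in weak fingers.
- ring (a point): Centre of the opener's ring, at x = +85, z = +10 mm of the opener; the ring lies in the opener's xy plane, bar 6 thick, hole 22 across, 34 outside.
- cupboard: Fixed open-fronted wooden cupboard on the worktop, 137 deep (x) x 204 wide (y) x 264 high; roof, floor and walls 12 thick, floor's upper side at z = 12. Origin: centre of its underside; z up; the open front is at x = -68.5 and faces -x; inner face of the back at x = +50.5. In the middle (y = 0) a hook of 6 mm round bar stands out from the back towards the front.
- roof_edge (a point): Middle of the lower front edge of the cupboard's roof: x = -68.5, y = 0, z = +252 mm of the cupboard, axes as the cupboard's. The underside of the roof is level from here to the back.
- hook_mid (a point): A fixed point at x = +14.5, y = 0, z = +185 mm of the cupboard. The hook is a polished level arm that ends at this x and y in an upright tip, 6 thick, whose top is 28 above the arm's upper side. The hook is clamped on a strip, up to 15 mm higher or lower than this: the arm's upper side is at z = 170 to 200, not measured; find it by feel or eye. It stays put under 50 N.
- catch (a joint): Travel (m) of the sprung plunger behind the tip: 0 = out, about 0.0025 as the ring passes, then 0 again. Its slippery white round nose, 10 across, centre 12 above the arm's upper side, leaves 3.5 mm to the tip. The ring's far side is pressed down between tip and nose (3 to 5 N; its weight will not do), drops about 15 in all from first touch, rests on the arm and is kept there.
- jar_left: Spice jar with a dark cap, 41 diameter x 105 high, standing on the cupboard floor at its left or right side; origin at the centre of its underside.
- jar_right: The other spice jar, the same size, on the cupboard floor at the other side; origin at the centre of its underside.
- mug: Dark mug 88 x 124 x 106 high on the worktop, origin at the middle of its underside.
- timer: Red and cream wind-up kitchen timer, 63 diameter x 41 high, origin at the centre of its underside.
- lemon: Lemon 71 x 53 x 51 on the worktop, origin at its underside.
Mind the look-alikes: they are no part of the job. Of the things like the opener, leave any that is white; of the rest the larger one is meant.

How it is judged:
By the outcome, as a careful person would: the job done as asked, in the order asked, and still so for the second after the job is handed in, with the robot touching nothing.
It also fails if it takes over 70 s, if anything falls off the work surface, if the arm or the gripper's body presses on something with over 40 N, if the wrist force passes 120 N, or if a joint passes its speed limit or range.

## Working session

There is one attempt and no reset: what is moved stays moved. The work goes in short steps, Python scripts to look and compute and a tool call to move; the robot and the scene stay as the last step left them, time stands still between calls to the robot, and variables do not carry over. Pictures are saved under pics/ and viewed, at most 10 in all, crops included, and the job is handed in when it is done.

Besides the shell and the picture viewer there is one more tool, called after ">>>" in YAML: its name, and indented under it one key for each argument. move_arm: Moves the arm, as the interface text tells. Its arguments: {"type":"object","properties":{"plan":{"type":"array","items":{"type":"array"}},"squeeze":{"type":"number"}},"required":["plan"]}

```bash
ls; mkdir -p pics; cat > h.py <<'E'
import numpy as np, cv2
from scipy.spatial.transform import Rotation as R
from workcell import env
def K(p):
    f=200/np.tan(np.radians(p["fovy"])/2); return np.array([[f,0,p["cx"]],[0,f,p["cy"]],[0,0,1.]])
def Rc(p):
    o=np.array(p["orientation"],float)
    return R.from_euler('xyz',o,degrees=True).as_matrix() if o.shape==(3,) else (o if o.shape==(3,3) else None)
def pix(p,uv,z=None,plane=None):
    n=cv2.undistortPoints(np.array([[uv]],float),K(p),np.array(p["D"],float))[0,0]
    d=Rc(p)@np.array([n[0],n[1],1.]); t=np.array(p["position"],float)
    if plane is not None: s=(plane-t[2])/d[2]
    else:
        s=z if z else p["z_map"][int(round(uv[1])),int(round(uv[0]))]
    return t+s*d
def proj(p,X):
    r=Rc(p).T; t=-r@np.array(p["position"],float)
    return cv2.projectPoints(np.array(X,float).reshape(-1,1,3),cv2.Rodrigues(r)[0],t,K(p),np.array(p["D"],float))[0][:,0]
def save(p,n,box=None,s=1):
    im=p["frame"][:,:,::-1]
    if box: im=im[box[1]:box[3],box[0]:box[2]]
    cv2.imwrite(f"pics/{n}.png",cv2.resize(im,None,fx=s,fy=s,interpolation=cv2.INTER_CUBIC))
E
python3 - <<'E'
from h import *
print(env.state())
ims=[]
for n in ("side","top","wrist"):
    p=env.grab_frame(n); ims.append(p["frame"])
    print(n,p["position"],p["orientation"],p["fovy"],p["cx"],p["cy"],p["D"])
    for l in ("opener","ring","cupboard","roof_edge","hook_mid","jar_left","mug","timer","lemon"):
        for f in (env.search_frame,env.landmark_of):
            try:
                print(l,f.__name__,[(np.round(q["point"]).tolist(),round(q["score"],2),np.round(pix(p,q["point"])).tolist()) for q in f(p,l)[:4]])
            except Exception as e: print(l,f.__name__,str(e)[:80])
    save(p,n+"0")
a=np.hstack([ims[0],ims[1]]); 
cv2.imwrite("pics/st.png",np.vstack([ims[0],ims[1]])[:,:,::-1][:, :])
im=cv2.imread("pics/st.png"); cv2.imwrite("pics/st.png",cv2.resize(im,(480,600),interpolation=cv2.INTER_AREA))
E
```

```text
pics
{'time_s': 0.0, 'qpos': array([-6.97288644e+01,  1.83524972e+01,  8.97081657e+01,  3.62930594e-05,
        7.20427829e+01, -1.14576212e+00]), 'qvel': array([-0.12325062, -0.01294896,  0.03945361, -0.10082289, -0.00566913,
        0.01800802]), 'effort': array([ 8.89452367e-04, -4.12459660e+01, -2.31968415e+01,  7.26185599e-02,
        4.58980550e-02, -1.61735711e-04]), 'ee_pos': array([ 209.78620474, -534.8119005 ,  213.09977353]), 'ee_rot': array([-1.79896576e+02, -2.10299681e-03,  2.14168846e+01]), 'force': array([ 0.36376345,  0.31718161, -0.36126274]), 'torque': array([ 0.00485464, -0.01982045, -0.02294544]), 'gripper_force': 0.0, 'gripper_width': 91.45019785468465}
side [ -13.83320763 -575.00876472 1266.65846878] [-1.43952467e+02 -2.89577184e-02 -4.50607326e+01] 45.989417689681595 318.7632345617588 195.8639451987526 [0.03631784 0.         0.         0.         0.        ]
opener call [([311.0, 250.0], 0.66, [472.0, -58.0, 16.0])]
opener call [([349.0, 285.0], 0.8, [466.0, -221.0, 24.0]), ([386.0, 358.0], 0.68, [381.0, -429.0, 24.0]), ([304.0, 250.0], 0.65, [453.0, -45.0, 17
[... 2780 characters left out ...]
], 0.6, [627.0, -243.0, 50.0]), ([377.0, 199.0], 0.53, [569.0, -244.0, -2.0])]
wrist [ 273.76768499 -511.63073528  384.40097198] [ 1.66128956e+02  1.46294087e-02 -6.85942368e+01] 66.39896211596016 326.39690135639904 203.30551247337195 [-0.02119674  0.          0.          0.          0.        ]
opener call [([311.0, 21.0], 0.87, [372.0, -455.0, 19.0])]
opener call [([298.0, 4.0], 0.6, [383.0, -436.0, 20.0])]
ring call [([314.0, 18.0], 0.68, [376.0, -457.0, 20.0])]
ring call []
cupboard call []
cupboard call []
roof_edge call []
roof_edge call []
hook_mid call []
hook_mid call []
jar_left call []
jar_left call []
mug call []
mug call []
timer call []
timer call []
lemon call []
lemon call []
```

View pics/side0.png

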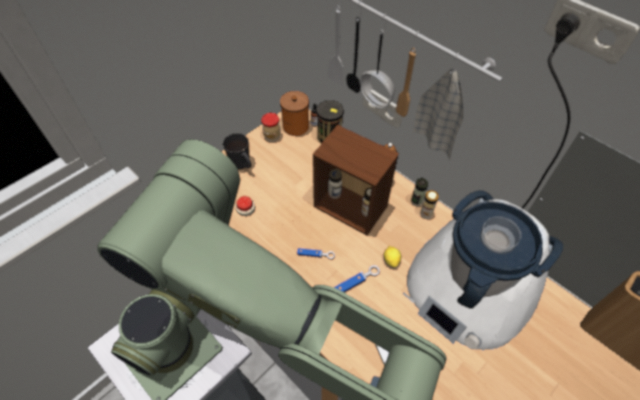

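View pics/top0.png

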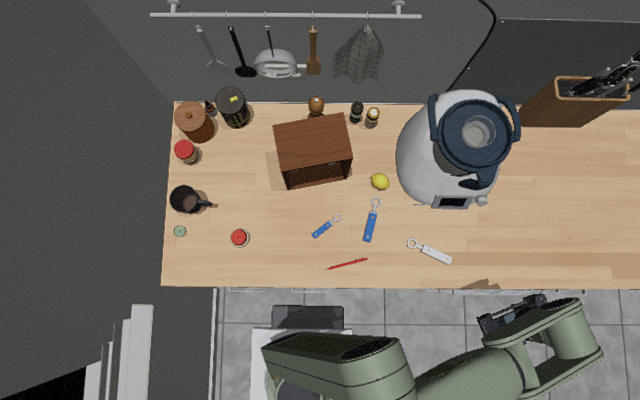

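The top view shows the larger blue opener at (370,228) with its ring at (375,203). The things that could be taken for it are the smaller blue one at (322,229) and the white one at (430,250). The red pen at (347,263) is not alike. The cupboard is at (313,150), open to the front and slightly turned. I choose the one at (370,228).

```bash
cat > m.py <<'E'
from h import *
def cloud(p):
    v,u=np.mgrid[0:400,0:640]; uv=np.stack([u.ravel(),v.ravel()],1).astype(float)
    n=cv2.undistortPoints(uv[:,None],K(p),np.array(p["D"],float))[:,0]
    z=p["z_map"].ravel(); P=np.c_[n*z[:,None],z]@Rc(p).T+np.array(p["position"],float)
    P[z<=0]=1e6; return P.reshape(400,640,3)
def blue(p,P,c,r=110):
    hsv=cv2.cvtColor(p["frame"],cv2.COLOR_RGB2HSV)
    m=(hsv[...,0]>100)&(hsv[...,0]<125)&(hsv[...,1]>120)&(abs(P[...,0]-c[0])<r)&(abs(P[...,1]-c[1])<r/1.5)&(P[...,2]<60)
    n,l,s,ce=cv2.connectedComponentsWithStats(m.astype(np.uint8)); i=1+np.argmax(s[1:,4]); return l==i
def handle(p,P,c):
    m=blue(p,P,c); v,u=np.nonzero(m)
    Q=np.array([pix(p,(a,b),plane=18)[:2] for a,b in zip(u,v)],np.float32)
    return cv2.minAreaRect(Q),len(u),np.median(P[m][:,2])
E
python3 - <<'E'
from m import *
for n in ("top","side"):
    p=env.grab_frame(n); P=cloud(p)
    m=(abs(P[...,2]-264)<8)&(abs(P[...,0]-650)<150)&(abs(P[...,1]+40)<160)
    l=cv2.connectedComponentsWithStats(m.astype(np.uint8)); i=1+np.argmax(l[2][1:,4]); m=l[1]==i
    v,u=np.nonzero(m); Q=np.array([pix(p,(a,b),plane=264)[:2] for a,b in zip(u,v)],np.float32)
    print(n,"roof",cv2.minAreaRect(Q),np.median(P[m][:,2]))
    for c in ((470,-216),(460,-55)):
        try: print(handle(p,P,c))
        except Exception as e: print(e)
    if n=="top": save(p,"crop_op",(280,180,470,280),4)
E
```

```text
top roof ((681.000244140625, -28.631492614746094), (139.0076904296875, 203.90103149414062), 11.663527488708496) 265.21548422830176
(((473.00775146484375, -215.62384033203125), (22.660160064697266, 92.23786926269531), 75.48306274414062), 185, np.float64(20.997794668781353))
(((463.05859375, -58.180137634277344), (16.499801635742188, 67.46741485595703), 38.51617431640625), 97, np.float64(16.28936030453292))
side roof ((678.3119506835938, -28.177154541015625), (142.8474578857422, 205.9576416015625), 11.620372772216797) 264.627025077602
(((478.5708923339844, -218.48074340820312), (22.420101165771484, 73.71651458740234), 76.08342742919922), 164, np.float64(20.168049897149103))
(((459.442626953125, -60.28926086425781), (16.386489868164062, 63.65354537963867), 39.068817138671875), 87, np.float64(15.543210215404997))
```

View pics/crop_op.png

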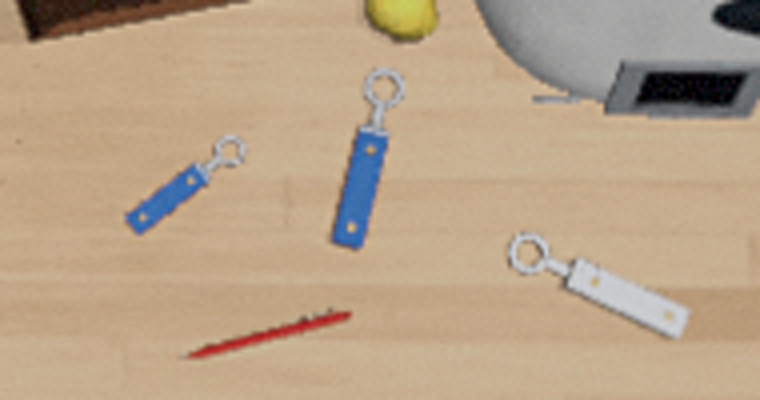

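The close crop shows three look-alikes: my opener at crop (362,185) with its ring at (385,88), the small blue one at (165,200) and the white one at (630,297). Mine measures about 92 x 23 mm and the small one 67 x 16 mm, so the choice holds.

>>> move_arm:
  plan:
    - [[1.35, 1.95, -0.5], 8.5, 0]
    - [[1.35, 1.95, -0.5], 8.5, 0]
    - [[1.35, 1.95, -0.5], 8.5, 0]
    - [[1.35, 1.95, -0.5], 8.5, 0]
    - [[1.35, 1.95, -0.5], 8.5, 0]

```text
time_s: 3.45
ee_pos: [277.9, -437.0, 188.9]
ee_rot: [180.0, 0.0, 64.3]
force: [1.1, -0.5, 0.9]
gripper_width: 91.2
gripper_force: 0.0
```

>>> move_arm:
  plan:
    - [[1.35, 1.95, -0.5], 8.5, 0]
    - [[1.35, 1.95, -0.5], 8.5, 0]
    - [[1.35, 1.95, -0.5], 8.5, 0]
    - [[1.35, 1.95, -0.5], 8.5, 0]
    - [[1.35, 1.95, -0.5], 8.5, 0]

```text
time_s: 3.95
ee_pos: [345.5, -339.5, 163.9]
ee_rot: [180.0, 0.0, 106.8]
force: [-0.8, 0.3, -0.3]
gripper_width: 91.5
gripper_force: 0.0
```

>>> move_arm:
  plan:
    - [[1.35, 1.95, -0.5], 8.5, 0]
    - [[1.35, 1.95, -0.5], 8.5, 0]
    - [[1.35, 1.95, -0.5], 8.5, 0]
    - [[1.35, 1.95, -0.5], 8.5, 0]
    - [[1.35, 1.95, -0.5], 8.5, 0]

```text
time_s: 4.45
ee_pos: [413.0, -242.0, 138.9]
ee_rot: [180.0, 0.0, 149.3]
force: [1.1, -0.1, 0.2]
gripper_width: 91.3
gripper_force: 0.0
```

>>> move_arm:
  plan:
    - [[1.2, 1.8, -0.5], 8.5, 0]
    - [[1.2, 1.8, -0.5], 8.1, 0]
    - [[0, 0, 0], 0, 0]

```text
time_s: 4.75
ee_pos: [437.1, -205.2, 128.5]
ee_rot: [180.0, -0.0, 165.7]
force: [0.2, 0.4, 0.5]
gripper_width: 91.4
gripper_force: 0.0
```

```bash
python3 - <<'E'
from m import *
s=env.state(); print(s["time_s"],s["ee_pos"],s["ee_rot"],s["force"],s["qpos"])
for n in ("wrist","top"):
    p=env.grab_frame(n); P=cloud(p)
    try: print(n,handle(p,P,(473,-216)))
    except Exception as e: print(e)
    if n=="wrist": print([ (q["point"],q["score"],pix(p,q["point"],plane=10)) for q in env.landmark_of(p,"ring")]); save(p,"w1")
E
```

```text
4.75 [ 437.12905336 -205.17135507  128.48676002] [ 1.79953633e+02 -4.44399527e-02  1.65707063e+02] [0.19440983 0.35512899 0.47856272] [-2.65331294e+01  1.44588816e+01  1.08704727e+02  4.28486465e-02
  5.68896588e+01 -1.02263597e+02]
wrist (((473.4117736816406, -216.68927001953125), (22.41803741455078, 27.94406509399414), 76.1334457397461), 584, np.float64(19.598997297302247))
[([180.5, 219.7], 0.89, array([ 422.83880058, -351.07847838,   10.        ]))]
top (((433.5925598144531, -213.06204223632812), (0.0, 0.0), 0.0), 1, np.float64(23.244215186579822))
```

View pics/w1.png

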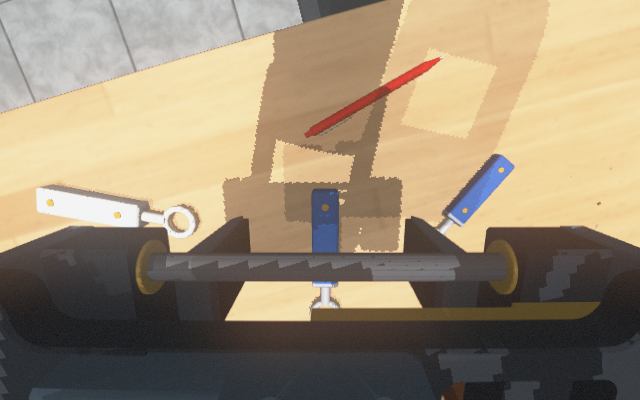

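The wrist view shows the handle at (325,235), centred between the fingers at about (225,270) and (425,270). The white opener at (180,220) and the small blue one at (480,190) are both outside them. Next I descend and grip.

>>> move_arm:
  plan:
    - [[0, -0.05, -4], 0, 0]
    - [[0, 0, -4], 0, 0]
    - [[0, 0, -3], 0, 0]
    - [[0, 0, -1.5], 0, 0]
    - [[0, 0, 0], 0, 0]

```text
time_s: 5.4
ee_pos: [434.9, -207.7, 2.4]
ee_rot: [180.0, -0.2, 165.4]
force: [0.6, -0.6, 0.2]
gripper_width: 91.3
gripper_force: 0.0
```

>>> move_arm:
  plan:
    - [[0, 0, 0], 0, 1]
    - [[0, 0, 0], 0, 1]
    - [[0, 0, 0], 0, 1]
    - [[0, 0, 0], 0, 1]
    - [[0, 0, 0], 0, 1]
  squeeze: 55

```text
time_s: 5.9
ee_pos: [436.7, -207.4, 4.5]
ee_rot: [-180.0, 0.1, 165.5]
force: [0.4, -0.4, 0.4]
gripper_width: 54.4
gripper_force: 0.0
```

>>> move_arm:
  plan:
    - [[0, 0, 0], 0, 1]
    - [[0, 0, 0], 0, 1]
    - [[0, 0, 0], 0, 1]
    - [[0, 0, 0], 0, 1]
    - [[0, 0, 0], 0, 1]

```text
time_s: 6.4
ee_pos: [436.5, -207.3, 4.0]
ee_rot: [180.0, -0.0, 165.5]
force: [-0.3, 0.4, 1.6]
gripper_width: 25.4
gripper_force: 55.0
```

>>> move_arm:
  plan:
    - [[0, 0, 2], 0, 1]
    - [[0, 0, 5], 0, 1]
    - [[0, 0, 5], 0, 1]
    - [[0, 0, 5], 0, 1]
    - [[0, 0, 5], 0, 1]

```text
time_s: 6.9
ee_pos: [435.8, -207.0, 225.8]
ee_rot: [180.0, -0.0, 165.5]
force: [0.6, -0.5, -1.4]
gripper_width: 25.3
gripper_force: 55.0
```

>>> move_arm:
  plan:
    - [[0, 0, 5], 0, 1]
    - [[0, 0, 2.5], 0, 1]
    - [[1.5, 2.5, 0], 5.2, 1]
    - [[2, 3, 0], 5.2, 1]
    - [[2, 3, 0], 5.2, 1]

```text
time_s: 7.4
ee_pos: [491.6, -121.5, 299.0]
ee_rot: [180.0, -0.0, -178.7]
force: [0.3, -1.1, -0.5]
gripper_width: 25.5
gripper_force: 55.0
```

>>> move_arm:
  plan:
    - [[2, 3, 0], 5.2, 1]
    - [[2.3, 3.4, 0], 5.4, 1]
    - [[0, 0, 0], 0, 1]
    - [[0, 0, 0], 0, 1]

```text
time_s: 7.8
ee_pos: [534.3, -57.8, 298.2]
ee_rot: [180.0, -0.1, -168.2]
force: [-0.2, -0.2, -1.2]
gripper_width: 25.3
gripper_force: 55.0
```

```bash
python3 - <<'E'
from m import *
s=env.state(); print(s["time_s"],s["ee_pos"],s["ee_rot"],s["force"],s["torque"])
p=env.grab_frame("top"); P=cloud(p)
print([ (q["point"],q["score"],pix(p,q["point"],plane=294),pix(p,q["point"])) for q in env.landmark_of(p,"ring")])
m=(P[...,2]>268)&(P[...,2]<330)&(P[...,0]>590)&(P[...,0]<760)&(abs(P[...,1]+40)<60)
Q=P[m]; print(len(Q), Q[Q[:,0].argsort()][::max(1,len(Q)//12)].round())
a=p["frame"][120:260,240:400]; q=env.grab_frame("side"); b=q["frame"][130:270,260:420]
cv2.imwrite("pics/c2.png",cv2.resize(np.hstack([a,b]),None,fx=2.5,fy=2.5,interpolation=2)[:,:,::-1])
E
```

```text
7.8 [534.27217464 -57.77759514 298.18163874] [ 1.79991339e+02 -1.18280487e-01 -1.68210812e+02] [-0.15209938 -0.20043048 -1.17942752] [ 0.10662705 -0.0836578  -0.03703867]
[([410.9, 246.3], 0.66, array([ 391.71182762, -287.95090056,  294.        ]), array([ 412.31204979, -351.45995123,    2.30531178])), ([335.2, 215.2], 0.5, array([470.98287558, -92.20975851, 294.        ]), array([ 510.56935298, -103.85885114,   15.00042477]))]
71 [[704. -87. 270.]
 [709. -34. 271.]
 [715. -87. 272.]
 [718.  -6. 268.]
 [721. -42. 270.]
 [724.  -3. 269.]
 [725. -65. 268.]
 [730. -67. 268.]
 [732.  13. 269.]
 [733. -81. 269.]
 [739. -39. 269.]
 [742. -42. 269.]
 [748. -95. 269.]
 [751. -62. 269.]
 [757. -84. 269.]]
```

View pics/c2.png

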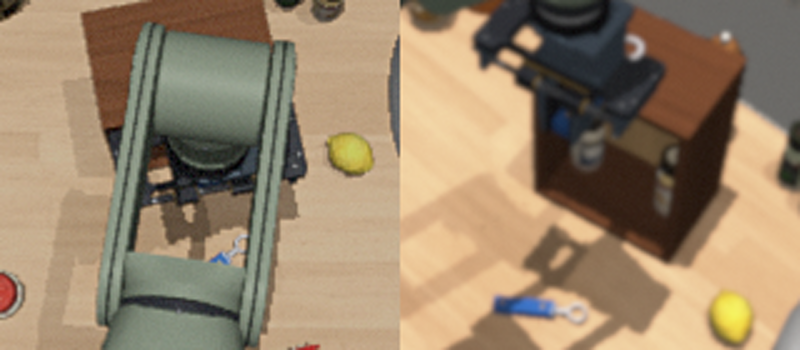

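The left crop (top view) shows the arm over the cupboard's front. The right crop (side view) shows the ring level above the roof at (632,47) and the blue handle at (562,122). Next I tilt the opener over the roof's front edge with a soft grip.

>>> move_arm:
  plan:
    - [[0, 0, -1.5], 0, 1]
    - [[0, 0, -1], 0, 1]
    - [[0, 0, -0.2], 0, 1]
    - [[0, 0, 0], 0, 1]

```text
time_s: 8.35
ee_pos: [534.1, -58.8, 271.7]
ee_rot: [180.0, -0.1, -168.3]
force: [-0.3, 0.1, -0.4]
gripper_width: 25.2
gripper_force: 55.0
```

>>> move_arm:
  plan:
    - [[0, 0, -0.2], 0, 1]
    - [[0, 0, -0.3], 0, 1]
    - [[0, 0, -0.3], 0, 1]
    - [[0, 0, -0.3], 0, 1]
  squeeze: 8

```text
time_s: 8.75
ee_pos: [534.4, -58.4, 261.1]
ee_rot: [-180.0, 0.0, -168.3]
force: [-1.4, -0.7, 1.2]
gripper_width: 25.9
gripper_force: 8.0
```

>>> move_arm:
  plan:
    - [[0, 0, -0.4], 0, 1]
    - [[0, 0, -0.4], 0, 1]
    - [[0, 0, -0.4], 0, 1]
    - [[0, 0, 0], 0, 1]

```text
time_s: 9.15
ee_pos: [534.5, -58.2, 248.3]
ee_rot: [180.0, -0.0, -168.3]
force: [-0.4, -0.2, -1.2]
gripper_width: 26.1
gripper_force: 8.0
```

>>> move_arm:
  plan:
    - [[0, 0, -0.4], 0, 1]
    - [[0, 0, -0.2], 0, 1]
    - [[0, 0, 0], 0, 1]

```text
time_s: 9.45
ee_pos: [534.5, -58.2, 242.7]
ee_rot: [180.0, -0.0, -168.3]
force: [0.7, 0.1, 0.5]
gripper_width: 25.9
gripper_force: 8.0
```

```bash
python3 - <<'E'
from m import *
s=env.state(); print(s["time_s"],s["ee_pos"],s["force"],s["torque"])
p=env.grab_frame("side"); P=cloud(p)
ux=np.array([.9792,.2028,0]); g=s["ee_pos"]+[0,0,6]
im=p["frame"][100:260,260:420].copy(); im=cv2.resize(im,None,fx=3.5,fy=3.5,interpolation=2)
for a,c in ((0,(255,0,0)),(10,(255,255,0)),(18,(0,255,0)),(26,(0,255,255))):
    X=g+123*(np.cos(np.radians(a))*ux+np.array([0,0,np.sin(np.radians(a))]))
    q=proj(p,X)[0]; print(a,X.round(),q.round(1)); cv2.circle(im,tuple(int(v) for v in ((q-[260,100])*3.5+1.75)),3,c,-1)
cv2.imwrite("pics/s3.png",im[:,:,::-1])
m=(P[...,2]>270)&(P[...,2]<340)&(P[...,0]>600)&(P[...,0]<700)&(abs(P[...,1]+35)<40); v,u=np.nonzero(m)
print(np.c_[u,v,P[m].round()][:40])
E
```

```text
9.45 [534.53521529 -58.23264758 242.71627959] [0.66507441 0.05776989 0.48907223] [ 0.08107978 -0.16399507 -0.02907124]
0 [655. -33. 249.] [350.2 162.8]
10 [653. -34. 270.] [350.3 158.2]
18 [649. -35. 287.] [349.8 155.2]
26 [643. -36. 303.] [348.9 152.9]
[[352. 149. 664. -28. 295.]
 [352. 150. 662. -30. 295.]
 [353. 150. 665. -31. 293.]
 [352. 151. 661. -31. 291.]
 [353. 151. 663. -33. 291.]
 [354. 151. 662. -37. 296.]
 [353. 152. 662. -35. 290.]
 [354. 152. 661. -39. 294.]
 [355. 152. 665. -39. 291.]
 [354. 153. 659. -40. 292.]
 [355. 153. 662. -42. 292.]
 [354. 154. 657. -42. 291.]
 [355. 154. 659. -44. 292.]
 [353. 155. 654. -42. 289.]
 [354. 155. 655. -45. 291.]
 [355. 155. 657. -46. 291.]
 [353. 156. 651. -44. 290.]
 [354. 156. 653. -46. 290.]
 [351. 157. 646. -42. 288.]
 [352. 157. 647. -44. 289.]
 [353. 157. 650. -46. 288.]
 [354. 157. 650. -49. 290.]
 [358. 157. 671. -46. 271.]
 [349. 158. 642. -38. 284.]
 [350. 158. 642. -42. 287.]
 [351. 158. 644. -43. 287.]
 [352. 158. 647. -45. 286.]
 [353. 158. 648. -47. 286.]
 [349. 159. 639. -41. 285.]
 [350. 159. 642. -42. 283.]
 [351. 159. 642. -45. 286.]]
```

View pics/s3.png

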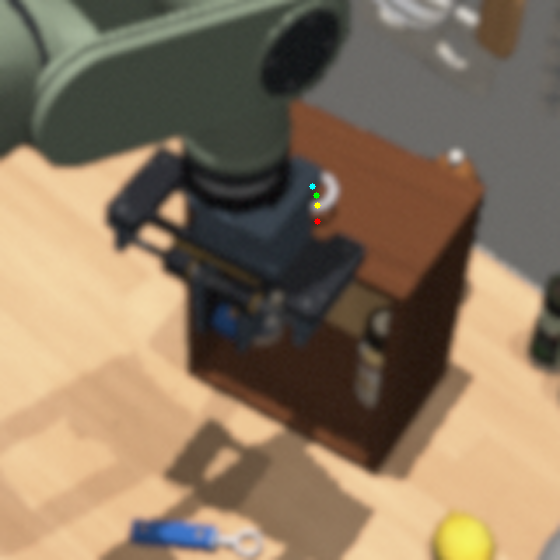

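The side view shows the ring above the roof at crop (328,190), with its far end near z = 294. That gives a slant of about 18 degrees. Next I firm up the grip, lift, back out and go down, then refine the cupboard pose from the saved pictures.

>>> move_arm:
  plan:
    - [[0, 0, 0], 0, 1]
    - [[0, 0, 0], 0, 1]
    - [[0, 0, 0.6], 0, 1]
    - [[0, 0, 1.6], 0, 1]
    - [[-1.5, -0.3, 0], 0, 1]
  squeeze: 60

```text
time_s: 10.0
ee_pos: [521.7, -61.4, 267.0]
ee_rot: [-179.9, 0.3, -168.3]
force: [-0.2, -0.3, -1.0]
gripper_width: 25.5
gripper_force: 60.0
```

>>> move_arm:
  plan:
    - [[-3, -0.6, 0], 0, 1]
    - [[-3, -0.6, 0], 0, 1]
    - [[-1.5, -0.3, -1], 0, 1]
    - [[0, 0, -3], 0, 1]
    - [[0, 0, -3.1], 0, 1]

```text
time_s: 10.5
ee_pos: [444.7, -76.6, 194.6]
ee_rot: [-179.9, 0.2, -168.3]
force: [0.3, 0.3, -2.3]
gripper_width: 26.1
gripper_force: 60.0
```

>>> move_arm:
  plan:
    - [[0, 0, 0], 0, 1]
    - [[0, 0, 0], 0, 1]

```text
time_s: 10.7
ee_pos: [444.8, -76.4, 194.7]
ee_rot: [180.0, 0.0, -168.3]
force: [0.9, 0.6, -1.3]
gripper_width: 25.7
gripper_force: 60.0
```

```bash
python3 - <<'E'
from m import *
from scipy.optimize import minimize
s=env.state(); print(s["time_s"],s["ee_pos"],s["ee_rot"],s["force"])
for n in ("top","side"):
    p=env.grab_frame(n); im=cv2.imread(f"pics/{n}0.png").astype(np.float32); im=cv2.GaussianBlur(im,(0,0),1.)
    g=np.sqrt(sum(cv2.Sobel(im[...,c],5,1,0)**2+cv2.Sobel(im[...,c],5,0,1)**2 for c in range(3)))
    t=np.linspace(-1,1,60)
    E=np.vstack([np.c_[68.5+0*t,99*t],np.c_[-68.5+0*t,99*t],np.c_[65*t,102+0*t],np.c_[65*t,-102+0*t]])
    def f(x,w=False):
        a=np.radians(x[2]); r=np.array([[np.cos(a),-np.sin(a)],[np.sin(a),np.cos(a)]])
        q=proj(p,np.c_[E@r.T+x[:2],np.full(len(E),264.)]).astype(np.float32)
        v=cv2.remap(g,q[:,0].reshape(-1,1),q[:,1].reshape(-1,1),1).ravel()
        return v.reshape(4,60).mean(1) if w else -v.mean()
    b=min((minimize(f,(680+i,-28+j,11.7),method="Nelder-Mead",options=dict(initial_simplex=[(680+i,-28+j,11.7),(684+i,-28+j,11.7),(680+i,-24+j,11.7),(680+i,-28+j,13)])) for i in(-4,0,4) for j in (-4,0,4)),key=lambda r:r.fun)
    print(n,b.x,b.fun,f(b.x,True))
# opener now
p=env.grab_frame("side"); P=cloud(p); m=blue(p,P,(480,-70)) if 0 else None
print([(q["point"],round(q["score"],2),pix(p,q["point"]).round(1)) for q in env.landmark_of(p,"ring")+env.search_frame(p,"ring")])
ux=np.array([.9792,.2028,0]); e=s["ee_pos"]+[0,0,6]
im=cv2.resize(p["frame"][140:280,240:400],None,fx=4,fy=4,interpolation=2)
for a,c in ((12,(255,255,0)),(18,(0,255,0)),(24,(0,255,255))):
    X=e+123*(np.cos(np.radians(a))*ux+np.array([0,0,np.sin(np.radians(a))])); q=proj(p,X)[0]
    print(a,X.round(),q.round(1)); cv2.circle(im,tuple(int(v) for v in ((q-[240,140])*4+2)),2,c,-1)
cv2.imwrite("pics/s4.png",im[:,:,::-1])
E
```

```text
10.7 [444.8040642  -76.38030325 194.68388341] [ 1.79998870e+02  6.45947222e-03 -1.68282472e+02] [ 0.88226309  0.62860936 -1.26478065]
top [682.33062615 -29.00152677  11.60292478] -316.20977783203125 [338.5573  220.51968 347.55325 358.20886]
side [680.95769343 -27.43765087  13.03714334] -165.66078186035156 [117.195305 151.3802   225.81735  168.25024 ]
[([333.4, 254.4], 0.76, array([ 512. , -113.9,    6.2])), ([373.4, 328.3], 0.62, array([ 426.8, -348.9,   -1.4])), ([331.9, 185.2], 0.53, array([659.5,  37.1,  75.4])), ([314.2, 252.5], 0.69, array([472.1, -71.5,  14.7])), ([385.2, 353.0], 0.57, array([ 391.5, -417.8,   18.8]))]
12 [563. -52. 226.] [332.  189.9]
18 [559. -53. 239.] [331.4 188. ]
24 [555. -54. 251.] [330.6 186.5]
```

View pics/s4.png

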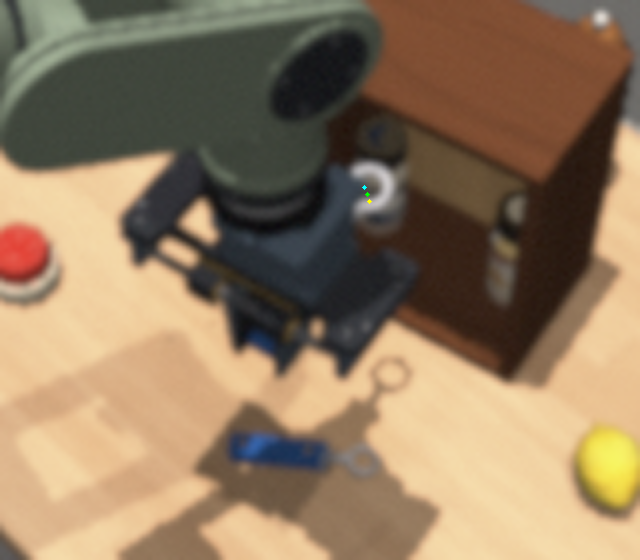

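The side view shows the ring in front of the cupboard at crop (370,190), beside the 18-degree mark. The jars are at (380,180) and (503,255) and have not been touched. Next I locate the ring from depth.

```bash
python3 - <<'E'
from m import *
s=env.state(); e=s["ee_pos"]+[0,0,6]
c,sn=np.cos(np.radians(11.65)),np.sin(np.radians(11.65)); ux=np.array([c,sn,0]);uy=np.array([-sn,c,0]); C=np.array([682,-28.5,0])
print("tcp in cupboard",(s["ee_pos"]-C)@ux,(s["ee_pos"]-C)@uy)
L=[]
for n in ("side",)*4:
    p=env.grab_frame(n); P=cloud(p); f=p["frame"].astype(int)
    D=P-e; a=D@ux; b=D@uy; z=D[...,2]
    m=(a>80)&(a<150)&(abs(b)<30)&(z>15)&(z<70)
    L.append(np.c_[a[m],b[m],z[m]]); print(n,m.sum())
Q=np.vstack(L)
print("a range",np.percentile(Q[:,0],[2,50,98]),"b",np.percentile(Q[:,1],[2,50,98]),"z",np.percentile(Q[:,2],[2,50,98]))
print(np.polyfit(Q[:,0],Q[:,2],1), np.degrees(np.arctan(np.median(Q[:,2]/Q[:,0]))))
cc,r=cv2.minEnclosingCircle(np.c_[Q[:,0]/np.cos(.31),Q[:,1]].astype(np.float32)); print(cc[0]*np.cos(.31),cc[1],r)
E
```

```text
tcp in cupboard -241.41945101298708 0.8260423510647448
side 52
side 54
side 53
side 52
a range [ 86.90900273 122.16117078 133.74795642] b [-12.7724012   -3.06031155  15.85638155] z [29.84164888 41.60772258 47.012888  ]
[0.31078809 3.93127109] 18.890016215436034
108.9267413255723 0.03897380828857422 30.057037353515625
```

>>> move_arm:
  plan:
    - [[0, 0, -0.3], 0, 1]
    - [[3, 0.6, 0], 0, 1]
    - [[3, 0.6, 0], 0, 1]
    - [[2, 0.4, 0], 0, 1]
    - [[1.5, 0.3, 0], 0, 1]

```text
time_s: 11.65
ee_pos: [540.8, -57.0, 190.5]
ee_rot: [180.0, -0.0, -168.3]
force: [0.3, -1.0, -0.5]
gripper_width: 25.2
gripper_force: 60.0
```

>>> move_arm:
  plan:
    - [[1.5, 0.3, 0], 0, 1]
    - [[1.2, 0.2, 0], 0, 1]
    - [[0.8, 0.2, 0], 0, 1]
    - [[0, 0, 0], 0, 1]
    - [[0, 0, 0], 0, 1]

```text
time_s: 12.15
ee_pos: [574.0, -50.3, 190.8]
ee_rot: [180.0, -0.1, -168.3]
force: [-0.6, 0.0, -1.6]
gripper_width: 25.4
gripper_force: 60.0
```

```bash
cat > st.py <<'E'
from m import *
c,sn=np.cos(np.radians(11.65)),np.sin(np.radians(11.65)); ux=np.array([c,sn,0]);uy=np.array([-sn,c,0]); C=np.array([682,-28.5,0])
def st():
    s=env.state(); d=s["ee_pos"]-C
    print(s["time_s"],"X %.1f Y %.1f z %.1f barX %.1f barz %.1f"%(d@ux,d@uy,d[2],d@ux+130.7,d[2]+47.8),"F",np.round([s["force"]@ux,s["force"]@uy,s["force"][2]],1),s["torque"].round(2),s["gripper_width"].round(1))
E
python3 -c "from st import *; st()"
```

```text
Traceback (most recent call last):
  File "st.py", line 5, in st
    print(s["time_s"],"X %.1f Y %.1f z %.1f barX %.1f barz %.1f"%(d@ux,d@uy,d[2],d@ux+130.7,d[2]+47.8),"F",np.round([s["force"]@ux,s["force"]@uy,s["force"][2]],1),s["torque"].round(2),s["gripper_width"].round(1))
                                                                                                                                                                                        ^^^^^^^^^^^^^^^^^^^^^^^^
AttributeError: 'float' object has no attribute 'round'
```

>>> move_arm:
  plan:
    - [[0.15, 0, 0], 0, 1]
    - [[0, 0, -0.3], 0, 1]
    - [[0, 0, -0.3], 0, 1]
    - [[0, 0, -0.2], 0, 1]
    - [[0, 0, 0], 0, 1]

```text
time_s: 12.65
ee_pos: [575.6, -50.3, 182.5]
ee_rot: [180.0, -0.1, -168.3]
force: [0.1, -0.2, -1.9]
gripper_width: 25.6
gripper_force: 60.0
```

```bash
sed -i 's/,s\["gripper_width"\].round(1)//' st.py; python3 -c "from st import *; st()"
```

```text
12.65 X -108.6 Y 0.1 z 182.5 barX 22.1 barz 230.3 F [ 0.1 -0.2 -1.9] [ 0.12 -0.07  0.01]
```

>>> move_arm:
  plan:
    - [[0, 0, -0.2], 0, 1]
    - [[0, 0, -0.2], 0, 1]
    - [[0, 0, 0], 0, 1]

```text
time_s: 12.95
ee_pos: [575.8, -50.3, 178.6]
ee_rot: [180.0, -0.0, -168.3]
force: [-0.8, -1.0, -1.0]
gripper_width: 25.5
gripper_force: 60.0
```

```bash
python3 -c "from st import *; st()"
```

```text
12.95 X -108.4 Y 0.1 z 178.6 barX 22.3 barz 226.4 F [-0.9 -0.9 -1. ] [ 0.09 -0.05  0.01]
```

>>> move_arm:
  plan:
    - [[0, 0, -0.2], 0, 1]
    - [[0, 0, -0.2], 0, 1]
    - [[0, 0, 0], 0, 1]

```text
time_s: 13.25
ee_pos: [575.7, -50.3, 174.6]
ee_rot: [180.0, -0.0, -168.3]
force: [-0.3, 0.1, -1.0]
gripper_width: 25.6
gripper_force: 60.0
```

```bash
python3 -c "from st import *; st()"
```

```text
13.25 X -108.5 Y 0.1 z 174.6 barX 22.2 barz 222.4 F [-0.3  0.1 -1. ] [ 0.12 -0.1   0.03]
```

>>> move_arm:
  plan:
    - [[0, 0, -0.2], 0, 1]
    - [[0, 0, -0.2], 0, 1]
    - [[0, 0, 0], 0, 1]

```text
time_s: 13.55
ee_pos: [575.7, -50.3, 170.6]
ee_rot: [180.0, -0.0, -168.3]
force: [0.8, 0.0, -1.2]
gripper_width: 25.4
gripper_force: 60.0
```

```bash
python3 -c "from st import *; st()"
```

```text
13.55 X -108.5 Y 0.1 z 170.6 barX 22.2 barz 218.4 F [ 0.8 -0.2 -1.2] [ 0.07 -0.09  0.01]
```

>>> move_arm:
  plan:
    - [[0, 0, -0.2], 0, 1]
    - [[0, 0, -0.2], 0, 1]
    - [[0, 0, 0], 0, 1]

```text
time_s: 13.85
ee_pos: [575.8, -50.3, 166.6]
ee_rot: [180.0, -0.0, -168.3]
force: [-0.8, -1.3, -1.2]
gripper_width: 25.2
gripper_force: 60.0
```

```bash
python3 -c "from st import *; st()"
```

```text
13.85 X -108.5 Y 0.1 z 166.6 barX 22.2 barz 214.4 F [-1.  -1.1 -1.2] [ 0.09 -0.01 -0.04]
```

>>> move_arm:
  plan:
    - [[0, 0, -0.2], 0, 1]
    - [[0, 0, -0.2], 0, 1]
    - [[0, 0, 0], 0, 1]

```text
time_s: 14.15
ee_pos: [576.5, -50.3, 163.6]
ee_rot: [-180.0, 0.1, -168.3]
force: [-0.3, -0.3, 3.0]
gripper_width: 25.7
gripper_force: 60.0
```

```bash
python3 -c "from st import *; st()"
```

```text
14.15 X -107.7 Y -0.1 z 163.6 barX 23.0 barz 211.4 F [-0.3 -0.2  3. ] [ 0.19 -0.44 -0.  ]
```

>>> move_arm:
  plan:
    - [[0, 0, 0.15], 0, 1]
    - [[-0.1, -0.02, 0], 0, 1]
    - [[-0.1, -0.02, 0], 0, 1]
    - [[0, 0, 0], 0, 1]

```text
time_s: 14.55
ee_pos: [573.3, -50.7, 164.1]
ee_rot: [180.0, -0.1, -168.3]
force: [-0.5, 0.1, -0.4]
gripper_width: 25.3
gripper_force: 60.0
```

```bash
python3 -c "from st import *; st()"
```

```text
14.55 X -110.9 Y 0.2 z 164.1 barX 19.8 barz 211.9 F [-0.5  0.2 -0.4] [ 0.14 -0.05  0.07]
```

>>> move_arm:
  plan:
    - [[-0.1, -0.02, 0], 0, 1]
    - [[-0.1, -0.02, 0], 0, 1]
    - [[0, 0, 0], 0, 1]

```text
time_s: 14.85
ee_pos: [571.8, -51.1, 164.3]
ee_rot: [180.0, -0.0, -168.3]
force: [-0.3, 0.6, -0.8]
gripper_width: 25.8
gripper_force: 60.0
```

```bash
python3 -c "from st import *; st()"
```

```text
14.85 X -112.5 Y 0.1 z 164.3 barX 18.2 barz 212.1 F [-0.1  0.6 -0.8] [ 0.11 -0.15  0.02]
```

>>> move_arm:
  plan:
    - [[-0.1, -0.02, 0], 0, 1]
    - [[-0.1, -0.02, 0], 0, 1]
    - [[0, 0, 0], 0, 1]

```text
time_s: 15.15
ee_pos: [571.3, -51.4, 164.8]
ee_rot: [-180.0, 0.2, -168.3]
force: [5.6, 0.6, -2.1]
gripper_width: 25.5
gripper_force: 60.0
```

```bash
python3 -c "from st import *; st()"
```

```text
15.15 X -113.0 Y -0.1 z 164.8 barX 17.7 barz 212.6 F [ 5.6 -0.5 -2.1] [ 0.21 -0.72 -0.05]
```

>>> move_arm:
  plan:
    - [[-0.1, -0.02, 0], 0, 1]
    - [[-0.1, -0.02, 0], 0, 1]
    - [[0, 0, 0], 0, 1]

```text
time_s: 15.45
ee_pos: [571.0, -51.5, 165.1]
ee_rot: [-180.0, 0.4, -168.3]
force: [9.8, 2.3, -2.3]
gripper_width: 25.6
gripper_force: 60.0
```

```bash
python3 -c "from st import *; st()"
```

```text
15.45 X -113.3 Y -0.2 z 165.1 barX 17.4 barz 212.9 F [10.   0.3 -2.3] [ 0.38 -1.17  0.03]
```

The ring met the tip at an estimated bar X of 18, so the tip is inside the ring. I ease off to leave a small gap, then press.

>>> move_arm:
  plan:
    - [[0.2, 0.04, 0], 0, 1]
    - [[0.2, 0.04, 0], 0, 1]
    - [[0, 0, -0.1], 0, 1]
    - [[0, 0, 0], 0, 1]

```text
time_s: 15.85
ee_pos: [571.6, -51.2, 163.2]
ee_rot: [180.0, -0.0, -168.3]
force: [1.2, 0.1, -1.2]
gripper_width: 25.6
gripper_force: 60.0
```

```bash
python3 -c "from st import *; st()"
```

```text
15.85 X -112.7 Y 0.1 z 163.2 barX 18.0 barz 211.0 F [ 1.2 -0.1 -1.2] [ 0.1  -0.27 -0.04]
```

>>> move_arm:
  plan:
    - [[0, 0, -0.1], 0, 1]
    - [[0, 0, -0.1], 0, 1]
    - [[0, 0, 0], 0, 1]

```text
time_s: 16.15
ee_pos: [571.8, -51.2, 161.7]
ee_rot: [-180.0, 0.0, -168.3]
force: [-1.3, -0.6, 2.3]
gripper_width: 25.7
gripper_force: 60.0
```

```bash
python3 -c "from st import *; st()"
```

```text
16.15 X -112.5 Y 0.0 z 161.7 barX 18.2 barz 209.5 F [-1.4 -0.3  2.3] [ 0.14 -0.33 -0.01]
```

Contact is building, so I press on in small steps.

>>> move_arm:
  plan:
    - [[0, 0, -0.1], 0, 1]
    - [[0, 0, 0], 0, 1]

```text
time_s: 16.35
ee_pos: [571.8, -51.2, 160.6]
ee_rot: [180.0, -0.0, -168.3]
force: [-0.5, -0.7, 1.1]
gripper_width: 25.5
gripper_force: 60.0
```

```bash
python3 -c "from st import *; st()"
```

```text
16.35 X -112.5 Y 0.0 z 160.6 barX 18.2 barz 208.4 F [-0.6 -0.6  1.1] [ 0.14 -0.29 -0.01]
```

>>> move_arm:
  plan:
    - [[0, 0, -0.1], 0, 1]
    - [[0, 0, -0.1], 0, 1]

```text
time_s: 16.55
ee_pos: [571.9, -51.1, 158.5]
ee_rot: [180.0, -0.0, -168.3]
force: [-0.3, 0.4, 1.0]
gripper_width: 25.6
gripper_force: 60.0
```

>>> move_arm:
  plan:
    - [[0, 0, -0.1], 0, 1]
    - [[0, 0, 0], 0, 1]

```text
time_s: 16.75
ee_pos: [571.6, -51.1, 157.0]
ee_rot: [180.0, -0.1, -168.3]
force: [0.0, -1.2, 0.7]
gripper_width: 25.7
gripper_force: 60.0
```

```bash
python3 -c "from st import *; st()"
```

```text
16.75 X -112.7 Y 0.2 z 157.0 barX 18.0 barz 204.8 F [-0.2 -1.2  0.7] [ 0.06 -0.18 -0.08]
```

>>> move_arm:
  plan:
    - [[0, 0, -0.1], 0, 1]
    - [[0, 0, -0.1], 0, 1]

```text
time_s: 16.95
ee_pos: [571.6, -51.1, 155.0]
ee_rot: [180.0, -0.1, -168.3]
force: [0.3, -0.4, 0.1]
gripper_width: 25.9
gripper_force: 60.0
```

>>> move_arm:
  plan:
    - [[0, 0, -0.1], 0, 1]
    - [[0, 0, -0.1], 0, 1]

```text
time_s: 17.15
ee_pos: [571.4, -51.0, 152.8]
ee_rot: [180.0, -0.1, -168.3]
force: [1.0, -0.3, -2.5]
gripper_width: 25.7
gripper_force: 60.0
```

```bash
python3 -c "from st import *; st()"
```

```text
17.15 X -112.8 Y 0.3 z 152.8 barX 17.9 barz 200.6 F [ 0.9 -0.5 -2.5] [0.07 0.08 0.01]
```

>>> move_arm:
  plan:
    - [[0, 0, -0.1], 0, 1]
    - [[0, 0, -0.1], 0, 1]

```text
time_s: 17.35
ee_pos: [572.0, -51.0, 151.3]
ee_rot: [180.0, 0.0, -168.3]
force: [0.8, 0.5, -1.4]
gripper_width: 25.6
gripper_force: 60.0
```

```bash
python3 -c "from st import *; st()"
```

```text
17.35 X -112.2 Y 0.1 z 151.3 barX 18.5 barz 199.1 F [ 0.9  0.3 -1.4] [ 0.12 -0.03  0.02]
```

>>> move_arm:
  plan:
    - [[0, 0, -0.1], 0, 1]
    - [[0, 0, -0.1], 0, 1]

```text
time_s: 17.55
ee_pos: [572.2, -51.1, 149.5]
ee_rot: [-180.0, 0.0, -168.3]
force: [-0.1, -0.3, -1.0]
gripper_width: 25.3
gripper_force: 60.0
```

```bash
python3 -c "from st import *; st()"
```

```text
17.55 X -112.1 Y 0.0 z 149.5 barX 18.6 barz 197.3 F [-0.1 -0.3 -1. ] [ 0.07 -0.1   0.01]
```

>>> move_arm:
  plan:
    - [[0, 0, -0.1], 0, 1]
    - [[0, 0, 0], 0, 1]

```text
time_s: 17.75
ee_pos: [572.0, -51.1, 148.4]
ee_rot: [180.0, 0.0, -168.3]
force: [-0.1, -0.4, -0.6]
gripper_width: 25.7
gripper_force: 60.0
```

```bash
python3 -c "from st import *; st()"
```

```text
17.75 X -112.3 Y 0.1 z 148.4 barX 18.4 barz 196.2 F [-0.1 -0.4 -0.6] [ 0.09 -0.11 -0.02]
```

>>> move_arm:
  plan:
    - [[0, 0, -0.1], 0, 1]
    - [[0, 0, 0], 0, 1]

```text
time_s: 17.95
ee_pos: [572.2, -51.1, 147.7]
ee_rot: [-180.0, 0.0, -168.3]
force: [0.1, 0.4, 1.3]
gripper_width: 25.5
gripper_force: 60.0
```

```bash
python3 -c "from st import *; st()"
```

```text
17.95 X -112.1 Y 0.0 z 147.7 barX 18.6 barz 195.5 F [0.2 0.4 1.3] [ 0.09 -0.22 -0.02]
```

The force rose to contact, turned downward as the catch passed, and ended on a firm stop about 15.5 mm below first touch, so the ring has snapped in. Next I release and back away.

>>> move_arm:
  plan:
    - [[0, 0, 0.02], 0, 0.4]
    - [[0, 0, 0], 0, 0.4]
    - [[0, 0, 0], 0, 0.4]
    - [[0, 0, 0], 0, 0.4]
    - [[0, 0, 0], 0, 0.4]

```text
time_s: 18.45
ee_pos: [572.0, -51.1, 147.7]
ee_rot: [180.0, -0.0, -168.3]
force: [0.0, -0.8, 0.1]
gripper_width: 54.5
gripper_force: 0.0
```

>>> move_arm:
  plan:
    - [[0, 0, 0], 0, 0]
    - [[-0.5, -0.1, 0], 0, 0]
    - [[-2, -0.4, 0], 0, 0]
    - [[-3, -0.6, 0], 0, 0]
    - [[-3, -0.6, 0], 0, 0]

```text
time_s: 18.95
ee_pos: [485.7, -68.2, 147.4]
ee_rot: [180.0, -0.0, -168.3]
force: [0.6, -0.0, 0.1]
gripper_width: 90.5
gripper_force: 0.0
```

>>> move_arm:
  plan:
    - [[-4, -1, 0], 0, 0]
    - [[-4, -2, 1], 0, 0]
    - [[-2, -3, 1], 0, 0]
    - [[0, 0, 0], 0, 0]
    - [[0, 0, 0], 0, 0]

```text
time_s: 19.45
ee_pos: [386.9, -128.4, 168.1]
ee_rot: [-180.0, 0.1, -168.4]
force: [-0.2, -0.1, -0.4]
gripper_width: 91.6
gripper_force: 0.0
```

```bash
python3 - <<'E'
from st import *
st(); p=env.grab_frame("side"); P=cloud(p)
print([(q["point"],round(q["score"],2),pix(p,q["point"]).round()) for q in env.search_frame(p,"opener")])
q=env.grab_frame("top"); 
cv2.imwrite("pics/e.png",np.hstack([cv2.resize(p["frame"][130:260,280:420],(400,371),interpolation=2),cv2.resize(q["frame"][100:260,160:330],(394,371),interpolation=2)])[:,:,::-1])
E
```

```text
19.45 X -309.2 Y -38.2 z 168.1 barX -178.5 barz 215.9 F [-0.2 -0.  -0.4] [ 0.08 -0.17  0.04]
[([386.2, 357.2], 0.78, array([ 385., -427.,   18.])), ([304.1, 251.1], 0.43, array([ 361., -151.,  263.]))]
```

View pics/e.png

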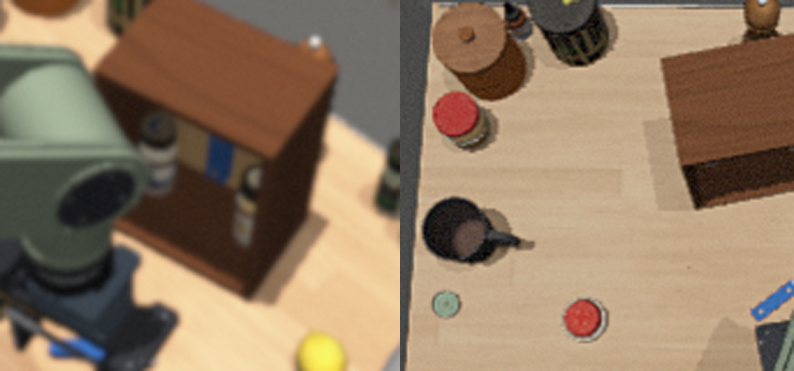

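The blue handle hangs upright inside the cupboard at crop (220,155), between the two jars, and the mug, timer and lemon have not moved. I let it settle, then hand in.

>>> move_arm:
  plan:
    - [[0, 0, 1], 0, 0]
    - [[0, 0, 0], 0, 0]
    - [[0, 0, 0], 0, 0]
    - [[0, 0, 0], 0, 0]
    - [[0, 0, 0], 0, 0]

```text
time_s: 20.1
ee_pos: [386.9, -128.0, 177.5]
ee_rot: [180.0, -0.0, -168.3]
force: [-0.5, -0.2, -0.1]
gripper_width: 91.2
gripper_force: 0.0
```

>>> move_arm:
  plan:
    - [[0, 0, 0], 0, 0]
    - [[0, 0, 0], 0, 0]
    - [[0, 0, 0], 0, 0]
    - [[0, 0, 0], 0, 0]
    - [[0, 0, 0], 0, 0]

```text
time_s: 20.6
ee_pos: [386.9, -128.1, 177.7]
ee_rot: [180.0, -0.0, -168.3]
force: [1.0, 0.0, -0.4]
gripper_width: 91.5
gripper_force: 0.0
```

>>> move_arm:
  plan:
    - [[0, 0, 0], 0, 0]
    - [[0, 0, 0], 0, 0]
    - [[0, 0, 0], 0, 0]
    - [[0, 0, 0], 0, 0]
    - [[0, 0, 0], 0, 0]

```text
time_s: 21.1
ee_pos: [387.0, -128.1, 177.7]
ee_rot: [180.0, 0.0, -168.3]
force: [0.2, 1.1, 0.6]
gripper_width: 91.9
gripper_force: 0.0
```

>>> move_arm:
  plan:
    - [[0, 0, 0], 0, 0]
    - [[0, 0, 0], 0, 0]
    - [[0, 0, 0], 0, 0]
    - [[0, 0, 0], 0, 0]
    - [[0, 0, 0], 0, 0]

```text
time_s: 21.6
ee_pos: [387.0, -128.1, 177.7]
ee_rot: [180.0, 0.0, -168.3]
force: [0.3, 0.7, -0.1]
gripper_width: 91.5
gripper_force: 0.0
```

```bash
python3 - <<'E'
from st import *
for i in range(4):
    p=env.grab_frame("side"); P=cloud(p); hsv=cv2.cvtColor(p["frame"],cv2.COLOR_RGB2HSV)
    D=P-C; X,Y=D@ux,D@uy
    m=(hsv[...,0]>100)&(hsv[...,0]<125)&(hsv[...,1]>110)&(abs(X)<60)&(abs(Y)<40)&(P[...,2]<250)
    print(m.sum(),np.median(X[m]).round(1),np.median(Y[m]).round(1),np.percentile(P[m][:,2],[2,98]).round())
print(env.job_done())
E
```

```text
76 23.8 -2.5 [ 61. 120.]
74 24.1 -3.2 [ 58. 119.]
79 23.4 -2.9 [ 61. 124.]
75 24.0 -3.3 [ 61. 120.]
the job is handed in; nothing more can be done
None
```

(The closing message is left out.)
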